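# Set the patio lamp's dimmer and hold its light bar up at the second stop

### The arm

A 6-joint arm with a two-finger parallel gripper is mounted at the origin on the work surface. World frame = base frame: x ahead of the robot, y to its left, z up, the work surface at z = 0. Lengths are in mm, angles in rad, forces in N, time in s.
With the tool pointing down it reaches from about 275 to 825 mm from the base axis. Payload 4.9 kg.
Tool frame: the origin (TCP) lies on the centre line of the jaws, within the pads' length; the fingertips stand 17 mm ahead of it and the grasp point (between the pads) lies 2 mm behind it (manip.finger_overhang is the distance from the TCP to the fingertips, in mm); z points along the fingers, y is the line along which they close (so a half turn about z gives the same grasp; the last joint's range is limited). The gripper opens to 85 mm and grips with 20 to 120 N. Pads are 22 mm wide; open, the fingers measure 114 mm over their backs; the gripper's body (76 mm by 85 mm) begins 54 mm behind the grasp point. The pads swing forward as they close: fully open they stand 13 mm farther back than shut.
Start: joints at [-1.32, 0.326, -0.193, 1.052, 0, 1.437], TCP at [206.469, -509.793, 248.281] pointing down, gripper open.
Joint ranges: [-2.65, 2.65], [-0.97, 1.79], [-1.3, 1.35], [-1.93, 2.1], [-1.47, 1.37], [-3.14, 3.14]. Speed limits (rad/s): [2.57, 2.57, 3.14, 3.14, 3.14, 3.14].

### API

Orientations are given as a unit quaternion [x, y, z, w].
In Python, from rig import manip, viewer, get_state gives the robot as it stands (manip), with the cameras (viewer) and the readings as plain functions.
- The arm moves only by the tool hand_motion, called after "Emit:" as a command line: name --argument value ..., lists and objects as JSON in quotes. Schema: {"type":"object","properties":{"moves":{"type":"object","properties":{"tx":{"type":"array","items":{"type":"number"},"minItems":1,"maxItems":20},"ty":{"type":"array","items":{"type":"number"},"minItems":1,"maxItems":20},"tz":{"type":"array","items":{"type":"number"},"minItems":1,"maxItems":20},"drx":{"type":"array","items":{"type":"number"},"minItems":1,"maxItems":20},"dry":{"type":"array","items":{"type":"number"},"minItems":1,"maxItems":20},"drz":{"type":"array","items":{"type":"number"},"minItems":1,"maxItems":20},"aperture":{"type":"array","items":{"type":"number"},"minItems":1,"maxItems":20}},"additionalProperties":false,"required":["tx","ty","tz","drx","dry","drz","aperture"]},"force":{"type":"number"},"only":{"type":"string"},"quiet":{"type":"boolean"},"lines":{"type":"string"}},"required":["moves"],"additionalProperties":false}. moves is an object with one list for each field, all of the same length, 1 to 20, a row being the entries at one place: tx, ty, tz (the shift in normalised numbers (1 is 600 mm)), drx, dry, drz (a rotation vector in parts of the range, where 1.0 means 2 rad), aperture (the finger opening in mm); each row is the pose to reach, as a shift and turn from the pose commanded when the call began, along the tool's axes at that moment; what a row does not reach only later rows make up. A row lasts 1/12 s, in which the tool goes at most 41.7 mm and 0.125 rad, less where a joint would pass 70% of its speed; a pose out of reach is approached as far as the arm can. The fingers move at their own pace and stop on an object; force is the grip in N (left out, the last holds). Time passes only in rows, so rows that do not move let the fingers close. The tool returns the time, the measured TCP pose, the force, the opening and the grip force at its end. only (a regular expression) keeps the lines of the reply that match it, lines (a string "A,B") keeps lines A to B, and quiet returns only ok. A shift or turn number past 1, either way, is cut back to 1. Input that does not fit is refused with a message, and nothing moves.
- get_state(): the state, without advancing time (a new reading comes with each control period).
- viewer.capture(name): name is "scene" or "top" or "wrist"; returns the picture (384x512x3 uint8, blue, green, red); there is no depth.
- viewer.calibration(name): a dict with "fx", "fy", "cx", "cy" (pixels), "extrinsics" (4x4, takes a point from camera to world coordinates); the wrist camera has in their place "tool_from_camera" (4x4, takes a point from camera to tool coordinates, whose origin is the TCP and whose axes are the flange's). Camera axes: x right, y up, looking along -z (the intrinsics and any distortion apply to the point x, -y, -z); pixel columns grow to the right and rows downward; lengths in mm; the calibration is good to about 2 mm. A picture is of the moment at which its call begins: read the wrist's pose just before it. calibration takes no time and is no camera call.
- manip.close_job(): hands the job in; it is judged then, once.
The state is a dict: "time_s": time; "joints": joint angles; "dq": joint speeds; "joint_torque": joint torques, N m; "position": TCP position; "eef_rot": TCP orientation; "force": force on the tool from outside, world axes, zero at the start; "wrist_torque": the same for the moment, N m; "opening": finger opening in mm; "gripper_force": force on a finger pad.
Only numpy, scipy, OpenCV 4.12 (cv2) and the standard library are available. Lean on these libraries where they do the work, as an engineer would, in place of code of your own. Each camera call takes 0.05 s, during which the arm holds its last target. There are 200 camera calls.

### The job

Get the patio lamp ready for the evening: first, with the light bar still down, slide the dimmer on its base until it is level with the little wooden marker clip. Then grip the light bar across its middle so that its side button is squeezed in, pull it straight up past the first stop to the second stop, and finish while still holding it there with the button in, because a spring pulls the bar back down. Leave the dimmer at the marker and do not disturb the other things on the table.

Things in the scene. Friction and masses are not known exactly. Their poses are not given: they have to be found in the camera images.
- lamp: Patio lamp, fixed: grey base 200 (x) x 190 (y) x 45 mm high, origin at the centre of its underside. Own axes: x from the dimmer to the mast, y along the dimmer track, z up. The track (top 47 mm above the table) runs along y at x = -55 mm. The mast stands at x = +45 mm, y = 0: a collar 40 mm across, top 70 mm above the table, with two nested steel tubes that carry the light bar.
- dimmer (a joint): Dimmer slide in m, 0 to 0.12, growing towards the lamp's +y; value 0.06 is the middle of the base (lamp y = value - 0.06). Friction about 1.5 N; it stays where it is left.
- dimmer_top (a point): Centre of the top face of the dimmer grip, a black upright block 26 (lamp x) x 18 (lamp y) x 30 mm high with a white line across its middle; its top is 78 mm above the table, its foot 48 mm. Pinch it along lamp y.
- marker: Small wooden clip, fixed on the front edge of the lamp base, in front of the dimmer track (lamp x about -86 mm), 10 mm wide, rising 16 mm above the base, its pointed nose towards the track. Origin at the height of the base top, mid-width; axes parallel to the lamp's. The dimmer is level with it when both have the same lamp y. The dimmer always starts on its lower (lamp -y) side.
- light_bar: Light bar across the top of the mast, along lamp y: 166 mm long, 34 mm wide (lamp x), 32 mm high; aluminium middle part 60 mm long, white diffusers at the ends. Origin at the middle of its underside, 78 mm above the table when down, 182 mm at the second stop. Axes parallel to the lamp's. It can only move straight up and down.
- bar_mid (a point): Centre of the light bar's middle part, 94 mm above the table when down: the point to grip, with the fingers closing along lamp x.
- button_face (a point): Centre of the outer face of the release button, a black block 30 mm wide (lamp y) and 20 mm high on the light bar's lamp +x face. It stands 8 mm proud (bar and button together 42 mm wide) and goes in 6 mm.
- release (a joint): Travel of the release button in m: 0 out, 0.006 fully in (towards lamp -x). A spring of 2 N at rest and 6 N fully in pushes it out. While the bar is down and the button is out, a catch in the collar holds the bar down; from about 0.004 the bar is free.
- lower_tube (a joint): Extension of the thicker lower tube from the collar in m: 0 down, 0.052 fully out. It comes out first, at a pull of about 5 to 6 N; its end is the first stop.
- upper_tube (a joint): Extension of the thinner upper tube (which carries the light bar) from the lower tube in m: 0 in, 0.052 fully out. It comes out after the first stop at a pull of about 8 to 10 N; its end is the second stop, which is rigid. Springs and the weight pull both tubes back in when the bar is let go.
- coaster: Loose round wooden coaster, 100 mm across, 8 mm thick, under the tumbler; origin at the centre of its underside. Leave alone.
- tumbler: Loose aluminium tumbler with a black clip-on lid, 76 mm across, 141 mm tall, standing on the coaster; origin at the centre of its underside. Leave alone.
- cactus: Loose small cactus in a white ceramic pot, 80 mm across, 122 mm tall; origin at the centre of its underside. Leave alone.
- case: Loose black sunglasses case, 70 x 165 x 55 mm, shut; origin at the centre of its underside. Leave alone.

How it is judged (in metres and radians):
On the way, in this order (a step that is already met when the one before it is completed fails the run):
1. the dimmer is slid level with the marker while the light bar is down (y of dimmer_top in the frame of marker between -0.006 and 0.006 m and value of joint each of lower_tube, upper_tube below 0.008 m), for 0.3 s.
2. the release button is squeezed in while the light bar is still down (value of joint release above 0.004 m and value of joint each of lower_tube, upper_tube below 0.008 m), for 0.1 s.
At the end, for the whole second after the job is handed in: The fingers hold the light bar (more than 3 N) with its button in (more than 4 of 6 mm), both tubes within 6 mm of fully out (52 mm each), the bar still, and the dimmer level with the marker within 6 mm (y of dimmer_top in the frame of marker between -0.006 and 0.006 m and value of joint each of lower_tube, upper_tube above 0.046 m and value of joint release above 0.004 m and contact force between the fingers and light_bar above 3 N and linear speed of light_bar below 0.02 m/s); the arm keeps its last pose, push and grip.
It fails at once if the tumbler is shoved or knocked over (distance of tumbler from where it was at the start of the episode above 0.025 m or angle between tumbler's own z axis and vertical above 0.35 rad).
It fails at once if the coaster is shoved or knocked over (distance of coaster from where it was at the start of the episode above 0.025 m or angle between coaster's own z axis and vertical above 0.35 rad).
It fails at once if the cactus is shoved or knocked over (distance of cactus from where it was at the start of the episode above 0.025 m or angle between cactus's own z axis and vertical above 0.35 rad).
It fails at once if the sunglasses case is shoved or knocked over (distance of case from where it was at the start of the episode above 0.025 m or angle between case's own z axis and vertical above 0.35 rad).
It also fails if it takes over 50 s, if anything falls off the work surface, if the arm or the gripper's body presses on something with over 40 N, if the wrist force passes 120 N, or if a joint passes its speed limit or range.

## Working session

There is one attempt and no reset: what is moved stays moved. The work goes in short steps, Python scripts to look and compute and a tool call to move; the robot and the scene stay as the last step left them, time stands still between calls to the robot, and variables do not carry over. Pictures are saved under pics/ and viewed, at most 10 in all, crops included, and the job is handed in when it is done.

```bash
ls; mkdir -p pics
```

Run:
```python
from rig import manip, viewer, get_state
import cv2,numpy as np
np.set_printoptions(precision=3,suppress=True)
s=get_state();print(s)
for n in("scene","top","wrist"):
    c=viewer.calibration(n);print(n,c)
    cv2.imwrite(f"pics/{n}0.png",viewer.capture(n))
```

```text
pics
rig.py
{'time_s': 0.0, 'joints': array([-1.32 ,  0.327, -0.194,  1.052, -0.   ,  1.437]), 'dq': array([ 0.   ,  0.001, -0.   , -0.001,  0.   ,  0.001]), 'joint_torque': array([ -0.001, -44.34 ,  26.244,   0.016,  -0.   ,   0.   ]), 'position': array([ 206.306, -509.217,  247.502]), 'eef_rot': array([ 0.982,  0.191, -0.   , -0.001]), 'force': array([-1.191,  0.565, -0.275]), 'wrist_torque': array([-0.028, -0.043,  0.025]), 'gripper_force': 0.0, 'opening': 85.6549641009951}
scene {'fx': 426.4636756111854, 'fy': 426.4636756111854, 'cx': 252.1979801404438, 'cy': 196.36577652987498, 'extrinsics': array([[  -0.725,   -0.423,    0.544, 1145.774],
       [   0.689,   -0.456,    0.563,  622.622],
       [   0.01 ,    0.783,    0.622,  789.861],
       [   0.   ,    0.   ,    0.   ,    1.   ]])}
top {'fx': 390.4597312231331, 'fy': 390.4597312231331, 'cx': 255.82146489545792, 'cy': 187.85459650731747, 'extrinsics': array([[  -0.009,    0.996,   -0.084,  425.559],
       [  -1.   ,   -0.009,   -0.002,   -6.069],
       [  -0.002,    0.084,    0.996, 1160.854],
       [   0.   ,    0.   ,    0.   ,    1.   ]])}
wrist {'fx': 303.62584459461107, 'fy': 303.62584459461107, 'cx': 258.5339625309751, 'cy': 192.38241511810722, 'tool_from_camera': array([[  -0.   ,    0.955,    0.296,   75.647],
       [   1.   ,    0.001,   -0.   ,   -0.259],
       [  -0.   ,    0.296,   -0.955, -126.12 ],
       [   0.   ,    0.   ,    0.   ,    1.   ]])}
```

View pics/top0.png

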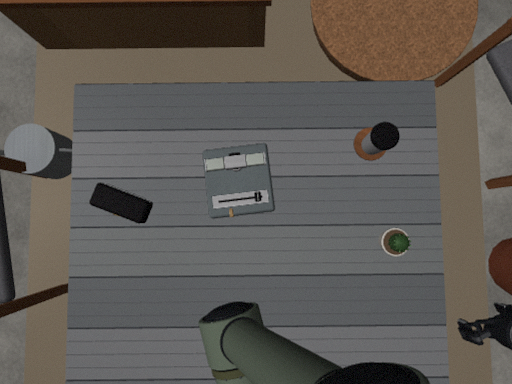

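View pics/scene0.png

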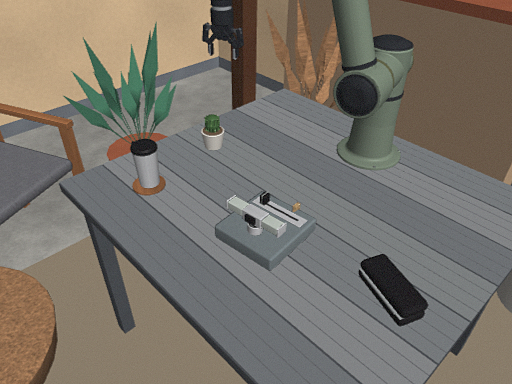

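Top: the lamp is centred near (238,180), with the dimmer at (258,197), the marker at (231,212) and the bar along (205..266, 160). The clutter is well clear. Next I'll get rough positions to place the wrist camera over the lamp.

Create h.py:
```python
import numpy as np,cv2
from rig import manip, viewer, get_state
from scipy.spatial.transform import Rotation as R
np.set_printoptions(precision=2,suppress=True)
def T_tool():
    s=get_state();T=np.eye(4);T[:3,:3]=R.from_quat(s["eef_rot"]).as_matrix();T[:3,3]=s["position"];return T
def ray(c,E,uv):
    d=np.array([(uv[0]-c["cx"])/c["fx"],-(uv[1]-c["cy"])/c["fy"],-1.]);d=E[:3,:3]@d
    return E[:3,3],d/np.linalg.norm(d)
def plane(c,E,uv,z):
    o,d=ray(c,E,uv);return o+d*(z-o[2])/d[2]
def tri(rays):
    A=sum(np.eye(3)-np.outer(d,d) for o,d in rays);b=sum((np.eye(3)-np.outer(d,d))@o for o,d in rays)
    p=np.linalg.solve(A,b);return p,[np.linalg.norm(np.cross(p-o,d)) for o,d in rays]
def goal(p,yaw):
    "rows shift: tool down, tool y at world yaw"
    T=T_tool();y=np.array([np.cos(yaw),np.sin(yaw),0]);z=np.array([0,0,-1.]);G=np.c_[np.cross(y,z),y,z]
    if G[:,0]@T[:3,0]<0: G[:,:2]*=-1
    return T[:3,:3].T@(np.array(p)-T[:3,3]),R.from_matrix(T[:3,:3].T@G).as_rotvec()
```

Run:
```python
from h import *
c=viewer.calibration("top");E=c["extrinsics"]
for n,uv,z in[("dim",(258,197),78),("mark",(231,212),61),("bar",(235,160),110),("barL",(205,163),110),("barR",(266,157),110),("c1",(210,217),45),("c2",(273,210),45),("c3",(266,145),45),("c4",(204,151),45),("tum",(385,135),141),("cac",(396,241),80)]:print(n,plane(c,E,uv,z))
print(T_tool())
for yaw in(0,0.1,-0.1):print(goal([390,50,290],np.pi/2+yaw),goal([390,50,290],yaw))
```

```text
dim [491.53 -10.05  78.  ]
mark [451.02  66.23  61.  ]
bar [590.87  51.6  110.  ]
barL [583.42 133.14 110.  ]
barR [598.3  -32.73 110.  ]
c1 [437.71 127.21  45.  ]
c2 [455.98 -52.62  45.  ]
c3 [644.07 -34.78  45.  ]
c4 [628.23 144.7   45.  ]
tum [ 649.06 -347.86  141.  ]
cac [ 366.95 -387.53   80.  ]
[[   0.93    0.38   -0.    206.37]
 [   0.38   -0.93    0.   -509.38]
 [   0.     -0.     -1.    247.69]
 [   0.      0.      0.      1.  ]]
(array([ 380.19, -449.59,  -41.65]), array([-0.  ,  0.  ,  0.38])) (array([ 380.19, -449.59,  -41.65]), array([-0.  , -0.  , -1.19]))
(array([ 380.19, -449.59,  -41.65]), array([-0.  , -0.  ,  0.28])) (array([ 380.19, -449.59,  -41.65]), array([-0.  , -0.  , -1.29]))
(array([ 380.19, -449.59,  -41.65]), array([-0.  ,  0.  ,  0.48])) (array([ 380.19, -449.59,  -41.65]), array([-0.  , -0.  , -1.09]))
```

Careful with the scale: shifts go in shares of 600 mm and turns go in shares of 2 rad. That gives: 477 mm / 600 = 0.795, -400 mm / 600 = -0.6667, 0.29 rad / 2 = 0.145.

Emit:
hand_motion --moves '{"tx":[0.2,0.4,0.6,0.795,0.795,0.795,0.795,0.795,0.795,0.795,0.795,0.795,0.795,0.795,0.795,0.795,0.795,0.795],"ty":[-0.1667,-0.3333,-0.5,-0.6667,-0.6667,-0.6667,-0.6667,-0.6667,-0.6667,-0.6667,-0.6667,-0.6667,-0.6667,-0.6667,-0.6667,-0.6667,-0.6667,-0.6667],"tz":[-0.0033,-0.0033,-0.0033,-0.0033,-0.0033,-0.0033,-0.0033,-0.0033,-0.0033,-0.0033,-0.0033,-0.0033,-0.0033,-0.0033,-0.0033,-0.0033,-0.0033,-0.0033],"drx":[0,0,0,0,0,0,0,0,0,0,0,0,0,0,0,0,0,0],"dry":[0,0,0,0,0,0,0,0,0,0,0,0,0,0,0,0,0,0],"drz":[0.05,0.1,0.145,0.145,0.145,0.145,0.145,0.145,0.145,0.145,0.145,0.145,0.145,0.145,0.145,0.145,0.145,0.145],"aperture":[85,85,85,85,85,85,85,85,85,85,85,85,85,85,85,85,85,85]}'

```text
time_s: 1.65
position: [497.9, 40.1, 249.8]
eef_rot: [0.999, 0.048, -0.001, 0.0]
force: [-0.4, 0.5, -0.0]
opening: 84.7
gripper_force: 0.0
```

Run:
```python
from h import *
T=T_tool();np.save("T1.npy",T);print(T)
cv2.imwrite("pics/w1.png",viewer.capture("wrist"))
```

```text
[[  1.     0.1   -0.   497.89]
 [  0.1   -1.    -0.    40.05]
 [ -0.     0.    -1.   249.83]
 [  0.     0.     0.     1.  ]]
```

View pics/w1.png

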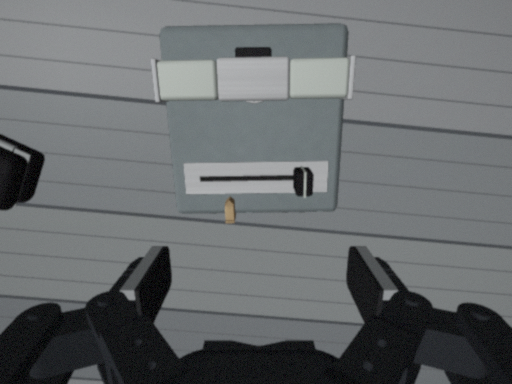

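Wrist view: the bar runs from (155,80) to (352,77), with its middle part at u 217-289. The dimmer grip is near (303,181) and the marker near (230,210). I'll take a second view with an 80 mm sideways baseline.

To row units: 80 mm / 600 = 0.1333, 40 mm / 600 = 0.0667.

Emit:
hand_motion --moves '{"tx":[0,0,0,0,0],"ty":[0.0667,0.1333,0.1333,0.1333,0.1333],"tz":[0,0,0,0,0],"drx":[0,0,0,0,0],"dry":[0,0,0,0,0],"drz":[0,0,0,0,0],"aperture":[85,85,85,85,85]}'

```text
time_s: 2.12
position: [505.2, -40.8, 250.2]
eef_rot: [0.999, 0.046, -0.0, -0.0]
force: [-1.0, 0.2, -0.5]
opening: 84.9
gripper_force: 0.0
```

Run:
```python
from h import *
T=T_tool();np.save("T2.npy",T);print(T[:3,3])
b=viewer.capture("wrist");cv2.imwrite("pics/w2.png",b);a=cv2.imread("pics/w1.png")
f=lambda i,x,y:cv2.resize(i[y:y+190,x:x+130],None,fx=3,fy=3,interpolation=cv2.INTER_CUBIC)
cv2.imwrite("pics/cc.png",np.clip(np.hstack([f(a,205,40),f(b,130,40)])*1.4,0,255).astype(np.uint8))
```

```text
[505.24 -40.81 250.25]
```

View pics/cc.png

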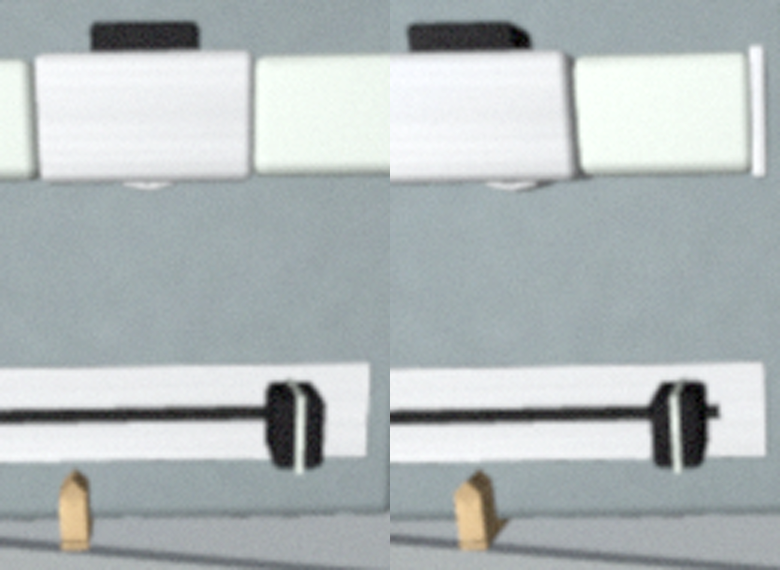

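Run:
```python
from h import *
c=viewer.calibration("wrist");E=[np.load(f"T{i}.npy")@c["tool_from_camera"] for i in(1,2)]
u=lambda x,o:((x+.5)/3-.5)+o
P={}
for n,a,b in[("dim",(299.5,430),(678.5,430)),("dimfront",(300,470),(677,470)),("barR",(248,116),(571,116)),("btn",(146,23),(463,24)),("mark",(76,470),(478,470)),("mfront",(74,540),(473,541))]:
    r=[ray(c,E[0],(u(a[0],205),u(a[1],40))),ray(c,E[1],(u(b[0]-390,130),u(b[1],40)))]
    p,e=tri(r);P[n]=p;print(n,p,e)
print("bar ctr z110",plane(c,E[0],(u(143.5,205),u(116,40)),110))
ct=viewer.calibration("top");cs=viewer.calibration("scene")
# track right end/bar direction -> yaw from bar ends in w1 (top face mid)
a=plane(c,E[0],(160,80),110);b=plane(c,E[0],(347,77),110);y=a-b;yaw=np.arctan2(-y[0],y[1]);print("ends",a,b,np.linalg.norm(y),yaw)
ax=np.array([np.cos(yaw),np.sin(yaw),0]);ay=np.array([-np.sin(yaw),np.cos(yaw),0])
L=(a+b)/2-45*ax
for n,p in P.items():print(n,"lamp",ax@(p-L),ay@(p-L),p[2])
```

```text
dim [494.52  -7.65  74.51] [np.float64(0.08276670376909633), np.float64(0.08276670376929682)]
dimfront [482.3   -8.55  81.23] [np.float64(0.09112661191150911), np.float64(0.09112661191132097)]
barR [591.22  24.95 105.28] [np.float64(0.013430545734375906), np.float64(0.013430545734447416)]
btn [612.3   55.41 103.18] [np.float64(0.030644316939878926), np.float64(0.0306443169398356)]
mark [463.96  69.56  47.33] [np.float64(0.06131569732033806), np.float64(0.0613156973203436)]
mfront [440.45  67.61  59.99] [np.float64(0.1445588957440276), np.float64(0.1445588957441271)]
bar ctr z110 [588.18  53.82 110.  ]
ends [579.68 129.41 110.  ] [596.56 -23.25 110.  ] 153.58196677903774 0.11008692955433749
dim lamp -54.7007509779755 -50.075249061128595 74.50687501215285
dimfront lamp -66.95143030636437 -49.63451979448757 81.23288876694627
barR lamp 44.99158600205875 -28.296525365930805 105.28343477340859
btn lamp 69.29568232310206 -0.33658236747905157 103.17722595687748
mark lamp -76.59212152624087 30.02550881334174 47.332970740920864
mfront lamp -100.18056039060173 30.661332295697946 59.99379548536575
```

Triangulated heights agree with the text: dimmer about 75-81 mm against 78, bar about 105 against 110. The lamp yaw is about 0.108. In lamp coordinates the dimmer is at y≈-50 and the marker at y≈+30, so the slide is about 80 mm.

Run:
```python
from h import *
print(goal([494.2,-8,68],np.pi/2+.108))
```

```text
(array([ -8.01, -32.9 , 182.31]), array([-0.  ,  0.  , -0.01]))
```

To row units: 120 mm / 600 = 0.2, 80 mm / 600 = 0.1333, -0.012 rad / 2 = -0.006.

Emit:
hand_motion --moves '{"tx":[-0.0133,-0.0133,-0.0133,-0.0133,-0.0133,-0.0133],"ty":[-0.055,-0.055,-0.055,-0.055,-0.055,-0.055],"tz":[0,0.0667,0.1333,0.2,0.2,0.2],"drx":[0,0,0,0,0,0],"dry":[0,0,0,0,0,0],"drz":[-0.006,-0.006,-0.006,-0.006,-0.006,-0.006],"aperture":[50,50,50,50,50,50]}' --force 20

```text
time_s: 2.67
position: [492.8, -6.5, 129.3]
eef_rot: [0.999, 0.054, -0.003, -0.001]
force: [0.4, -0.5, 0.6]
opening: 49.9
gripper_force: 0.0
```

Run:
```python
from h import *
T=T_tool();np.save("T3.npy",T);print(T, goal([494.2,-8,68],np.pi/2+.108))
cv2.imwrite("pics/w3.png",viewer.capture("wrist"))
```

```text
[[  0.99   0.11  -0.01 492.82]
 [  0.11  -0.99   0.    -6.52]
 [ -0.    -0.    -1.   129.3 ]
 [  0.     0.     0.     1.  ]] (array([ 1.52,  1.71, 61.3 ]), array([-0.,  0., -0.]))
```

View pics/w3.png

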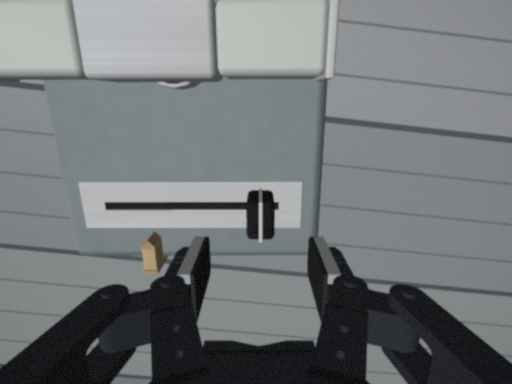

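The dimmer (261,215) is centred between the jaws, so I descend and pinch.

To row units: 60 mm / 600 = 0.1, 45 mm / 600 = 0.075.

Emit:
hand_motion --moves '{"tx":[0,0,0,0,0,0,0,0,0],"ty":[0.0017,0.0017,0.0017,0.0017,0.0017,0.0017,0.0017,0.0017,0.0017],"tz":[0.0417,0.075,0.1,0.1,0.1,0.1,0.1,0.1,0.1],"drx":[0,0,0,0,0,0,0,0,0],"dry":[0,0,0,0,0,0,0,0,0],"drz":[0,0,0,0,0,0,0,0,0],"aperture":[50,50,40,30,10,10,10,10,10]}' --force 20

```text
time_s: 3.47
position: [496.4, -8.6, 72.3]
eef_rot: [0.999, 0.053, 0.002, 0.0]
force: [-1.4, 0.9, 8.1]
opening: 17.5
gripper_force: 27.1
```

Run:
```python
from h import *
ay=np.array([-np.sin(.108),np.cos(.108),0]);p=T_tool()[:3,3]
print("lamp dy to marker", ay@(np.array([463.96,69.56,0])-p),ay@(np.array([440.45,67.61,0])-p), ay@(np.array([494.2,-8,0])-p))
```

```text
lamp dy to marker 81.18173144081247 81.77723969747582 0.8140471138376287
```

To row units: -80.5 mm / 600 = -0.1342, -78 mm / 600 = -0.13.

Emit:
hand_motion --moves '{"tx":[0,0,0,0,0,0,0,0,0,0,0,0,0,0],"ty":[-0.0083,-0.025,-0.0417,-0.0583,-0.075,-0.0917,-0.1083,-0.1217,-0.13,-0.1342,-0.1342,-0.1342,-0.1342,-0.1342],"tz":[-0.0033,-0.0033,-0.0033,-0.0033,-0.0033,-0.0033,-0.0033,-0.0033,-0.0033,-0.0033,-0.0033,-0.0033,-0.0033,-0.0033],"drx":[0,0,0,0,0,0,0,0,0,0,0,0,0,0],"dry":[0,0,0,0,0,0,0,0,0,0,0,0,0,0],"drz":[0,0,0,0,0,0,0,0,0,0,0,0,0,0],"aperture":[10,10,10,10,10,10,10,10,10,10,10,10,10,10]}' --force 20

```text
time_s: 4.63
position: [487.3, 73.0, 72.5]
eef_rot: [0.999, 0.054, 0.001, -0.001]
force: [4.9, 1.4, -9.8]
opening: 17.5
gripper_force: 24.7
```

Run:
```python
from h import *
ay=np.array([-np.sin(.108),np.cos(.108),0]);T=T_tool();np.save("T4.npy",T);p=T[:3,3]
print("lamp dy to marker", ay@(np.array([463.96,69.56,0])-p),ay@(np.array([440.45,67.61,0])-p))
i=viewer.capture("wrist");cv2.imwrite("pics/w4.png",i)
```

```text
lamp dy to marker -0.8891699232795611 -0.29366166661619975
```

View pics/w4.png

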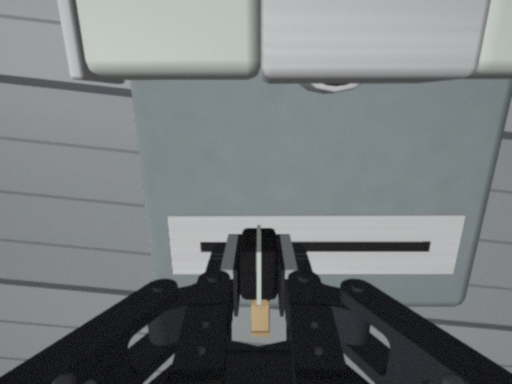

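The dimmer line (259,265) and the marker (261,315) are level. I release it and rise.

To row units: -180 mm / 600 = -0.3, -150 mm / 600 = -0.25.

Emit:
hand_motion --moves '{"tx":[0,0,0,0,0,0,0,0,0.05,0.05,0.05,0.05],"ty":[0,0,0,0,0,0,0,0,0,0,0,0],"tz":[0,0,0,0,-0.05,-0.1167,-0.1833,-0.25,-0.3,-0.3,-0.3,-0.3],"drx":[0,0,0,0,0,0,0,0,0,0,0,0],"dry":[0,0,0,0,0,0,0,0,0,0,0,0],"drz":[0,0,0,0,0,0,0,0,0,0,0,0],"aperture":[25,32,40,40,40,40,60,85,85,85,85,85]}'

```text
time_s: 5.68
position: [515.3, 74.7, 251.5]
eef_rot: [0.999, 0.053, -0.001, -0.0]
force: [-0.9, 1.2, -0.9]
opening: 85.3
gripper_force: 0.0
```

Run:
```python
from h import *
T=T_tool();np.save("T5.npy",T);print(T)
i=viewer.capture("wrist");cv2.imwrite("pics/w5.png",i)
cv2.imwrite("pics/w5b.png",cv2.resize(i[20:240,150:400],None,fx=2.7,fy=2.7,interpolation=cv2.INTER_CUBIC))
```

```text
[[  0.99   0.11  -0.   515.33]
 [  0.11  -0.99   0.    74.71]
 [ -0.    -0.    -1.   251.48]
 [  0.     0.     0.     1.  ]]
```

View pics/w5b.png

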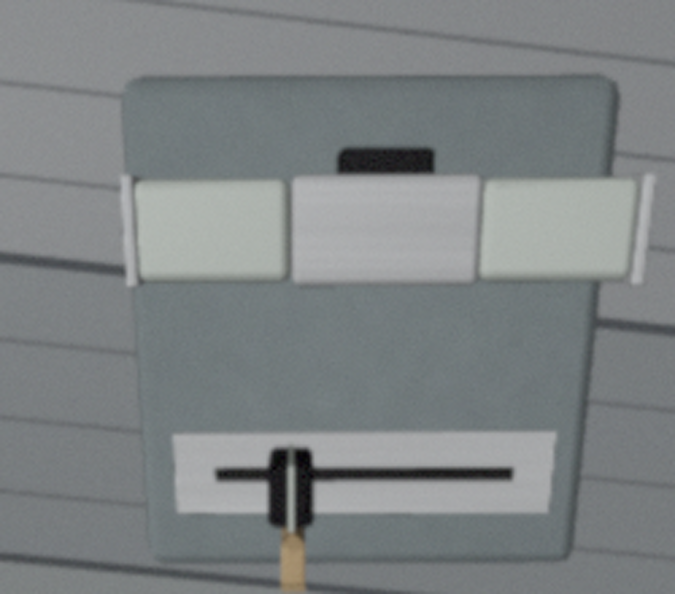

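The dimmer is level with the marker after release (290,485 and 292,560 in the crop). The bar middle is at crop (385,229). Now I work out the quarter turn and grip goal.

Run:
```python
from h import *
c=viewer.calibration("wrist");M=c["tool_from_camera"]
q=lambda x,y:((x+.5)/2.7-.5+150,(y+.5)/2.7-.5+20)
E5=np.load("T5.npy")@M;E1=np.load("T1.npy")@M
print("bar",plane(c,E5,q(385,229),110),plane(c,E1,(205+143.5/3,40+116/3),110))
print("edges",plane(c,E5,q(385,177),110),plane(c,E5,q(385,281),110),plane(c,E5,q(386,149),104))
print("tri",tri([ray(c,E5,q(477,229)),ray(c,np.load("T2.npy")@M,(130+(571-390)/3,40+116/3))]))
ct=viewer.calibration("top");print("top",plane(ct,ct["extrinsics"],(235.2,160),110))
print(get_state()["joints"]); print(goal([590,54,200],.108))
```

```text
bar [588.41  54.03 110.  ] [587.95  53.52 110.  ]
edges [603.65  56.17 110.  ] [572.61  51.81 110.  ] [612.14  56.4  104.  ]
tri (array([591.23,  24.5 , 105.96]), [np.float64(0.25591921802973266), np.float64(0.2559192180299986)])
top [590.86  51.06 110.  ]
[ 0.    0.27 -0.26  1.04 -0.    3.04]
(array([73.01, 28.63, 50.43]), array([0.  , 0.  , 1.57]))
```

To row units: 71.5 mm / 600 = 0.1192, 28.6 mm / 600 = 0.0477, -1.571 rad / 2 = -0.7855.

Emit:
hand_motion --moves '{"tx":[0.0333,0.0667,0.1,0.1192,0.1192,0.1192,0.1192,0.1192,0.1192,0.1192,0.1192,0.1192,0.1192,0.1192,0.1192,0.1192],"ty":[0.0133,0.0267,0.04,0.0477,0.0477,0.0477,0.0477,0.0477,0.0477,0.0477,0.0477,0.0477,0.0477,0.0477,0.0477,0.0477],"tz":[0.0333,0.0667,0.0833,0.0833,0.0833,0.0833,0.0833,0.0833,0.0833,0.0833,0.0833,0.0833,0.0833,0.0833,0.0833,0.0833],"drx":[0,0,0,0,0,0,0,0,0,0,0,0,0,0,0,0],"dry":[0,0,0,0,0,0,0,0,0,0,0,0,0,0,0,0],"drz":[-0.0625,-0.125,-0.1875,-0.25,-0.3125,-0.375,-0.4375,-0.5,-0.5625,-0.625,-0.6875,-0.75,-0.7855,-0.7855,-0.7855,-0.7855],"aperture":[85,85,85,85,85,85,85,85,85,85,85,85,85,85,85,85]}'

```text
time_s: 7.07
position: [589.4, 53.9, 201.2]
eef_rot: [0.669, 0.743, -0.001, -0.001]
force: [-0.8, 0.1, -0.0]
opening: 84.7
gripper_force: 0.0
```

Run:
```python
from h import *
T=T_tool();np.save("T6.npy",T);print(T,goal([589.5,54,94],.108))
i=viewer.capture("wrist");cv2.imwrite("pics/w6.png",i)
```

```text
[[ -0.11   0.99  -0.   589.4 ]
 [  0.99   0.11   0.    53.91]
 [  0.    -0.    -1.   201.22]
 [  0.     0.     0.     1.  ]] (array([  0.04,   0.35, 107.22]), array([-0., -0., -0.]))
```

View pics/w6.png

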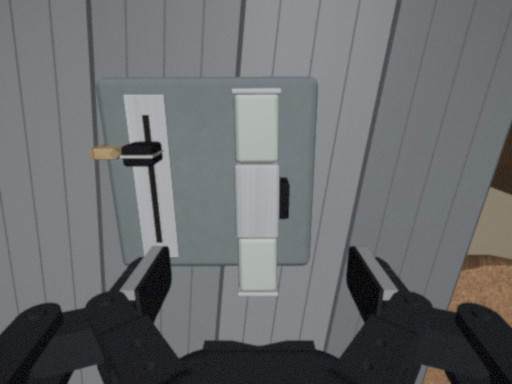

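The bar (257,200) is centred between the jaws (258), with the button on the right. Descending and gripping.

To row units: 107 mm / 600 = 0.1783, 95 mm / 600 = 0.1583.

Emit:
hand_motion --moves '{"tx":[0,0,0,0,0,0,0,0,0,0,0,0,0],"ty":[0,0,0,0,0,0,0,0,0,0,0,0,0],"tz":[0.0583,0.1167,0.1583,0.1783,0.1783,0.1783,0.1783,0.1783,0.1783,0.1783,0.1783,0.1783,0.1783],"drx":[0,0,0,0,0,0,0,0,0,0,0,0,0],"dry":[0,0,0,0,0,0,0,0,0,0,0,0,0],"drz":[0,0,0,0,0,0,0,0,0,0,0,0,0],"aperture":[70,70,70,70,70,45,40,30,30,30,30,30,30]}' --force 70

```text
time_s: 8.2
position: [589.8, 53.7, 97.5]
eef_rot: [0.668, 0.744, -0.0, 0.0]
force: [-7.1, -1.5, 8.4]
opening: 34.0
gripper_force: 70.6
```

To row units: -25 mm / 600 = -0.0417, -20 mm / 600 = -0.0333.

Emit:
hand_motion --moves '{"tx":[0,0,0,0,0],"ty":[0,0,0,0,0],"tz":[-0.0083,-0.0167,-0.025,-0.0333,-0.0417],"drx":[0,0,0,0,0],"dry":[0,0,0,0,0],"drz":[0,0,0,0,0],"aperture":[30,30,30,30,30]}'

```text
time_s: 8.62
position: [589.8, 53.7, 120.5]
eef_rot: [0.668, 0.744, -0.001, -0.0]
force: [-4.1, -1.7, -6.4]
opening: 34.0
gripper_force: 70.8
```

Run:
```python
from h import *
cv2.imwrite("pics/s7.png",viewer.capture("scene")[150:300,180:380])
```

```text
(no output)
```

The bar came free at about 6 N, as expected for the lower tube. I keep pulling.

To row units: -79 mm / 600 = -0.1317, -76 mm / 600 = -0.1267.

Emit:
hand_motion --moves '{"tx":[0,0,0,0,0,0,0,0,0,0,0,0,0,0],"ty":[0,0,0,0,0,0,0,0,0,0,0,0,0,0],"tz":[-0.0133,-0.0267,-0.04,-0.0533,-0.0667,-0.08,-0.0933,-0.1033,-0.1133,-0.12,-0.1267,-0.1317,-0.1317,-0.1317],"drx":[0,0,0,0,0,0,0,0,0,0,0,0,0,0],"dry":[0,0,0,0,0,0,0,0,0,0,0,0,0,0],"drz":[0,0,0,0,0,0,0,0,0,0,0,0,0,0],"aperture":[30,30,30,30,30,30,30,30,30,30,30,30,30,30]}'

```text
time_s: 9.83
position: [590.3, 53.8, 199.6]
eef_rot: [0.668, 0.744, -0.0, -0.0]
force: [-3.8, -2.3, -8.1]
opening: 33.9
gripper_force: 70.8
```

To row units: -5 mm / 600 = -0.0083, -4 mm / 600 = -0.0067.

Emit:
hand_motion --moves '{"tx":[0,0,0,0,0,0],"ty":[0,0,0,0,0,0],"tz":[-0.0033,-0.0067,-0.0083,-0.0083,-0.0083,-0.0083],"drx":[0,0,0,0,0,0],"dry":[0,0,0,0,0,0],"drz":[0,0,0,0,0,0],"aperture":[30,30,30,30,30,30]}'

```text
time_s: 10.33
position: [590.2, 53.9, 201.9]
eef_rot: [0.668, 0.744, -0.001, -0.001]
force: [0.3, -2.0, -25.2]
opening: 33.7
gripper_force: 74.9
```

The force rose to 25 N at z≈202 (+104 mm), which is the second stop. A last look before handing in.

Emit:
hand_motion --moves '{"tx":[0,0,0],"ty":[0,0,0],"tz":[0,0,0],"drx":[0,0,0],"dry":[0,0,0],"drz":[0,0,0],"aperture":[30,30,30]}'

```text
time_s: 10.58
position: [590.1, 53.9, 201.8]
eef_rot: [0.668, 0.744, -0.001, -0.001]
force: [1.0, -1.7, -25.5]
opening: 33.9
gripper_force: 74.9
```

Run:
```python
from h import *
cv2.imwrite("pics/s8.png",cv2.resize(viewer.capture("scene")[120:300,160:380],None,fx=3,fy=3,interpolation=cv2.INTER_CUBIC))
```

```text
(no output)
```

View pics/s8.png

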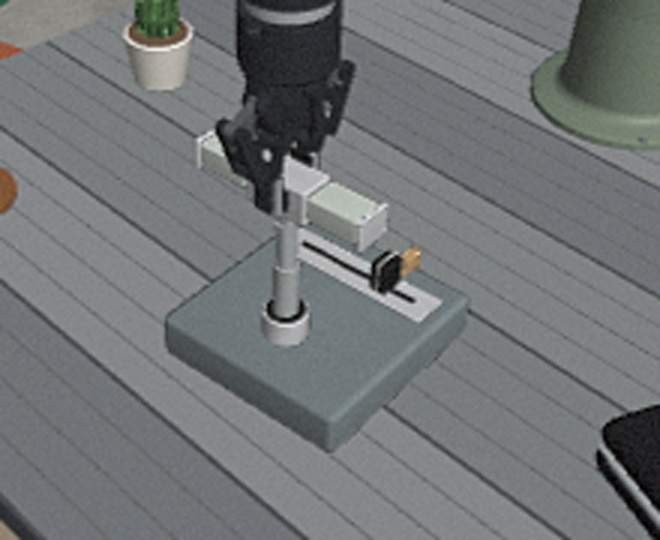

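The picture shows both tubes extended, with the step between them at (287,272). The bar is held at (300,180), and the dimmer (387,272) is beside the marker (411,262). Handing in.

```bash
python3 -c "
from rig import manip, viewer, get_state
print(manip.close_job())"
```

```text
the job is handed in; nothing more can be done
None
```

I handed the job in with the dimmer level with the marker and the light bar held at the second stop, about 104 mm up, gripped at about 75 N; the button could not be seen, but the bar came free of its catch, and no verdict was returned.

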